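# Press the felt drum onto the polisher's tapered spindle

### The job

Fit the flat-topped felt drum to the bench polisher: set its bore over the upright tapered spindle and press it down firmly until it sits fully home on the flange, gripped by the taper, then let go of it. Leave the pointed felt cone and the other things on the bench where they stand.

Things in the scene. Friction and masses are not known exactly. Their poses are not given: they have to be found in the camera images.
- drum_center (a point): Flat-topped cylinder of hard off-white felt, 52 mm wide, 80 mm tall, about 130 g, standing loose on the bench; grip it across its 52 mm, at any yaw. This point is its centre, 40 mm above its underside; z points up its axis. A round tapered blind bore opens on the axis in its underside: 35 mm wide at the mouth, 24 mm at its end 45 mm up.
- spindle_seat (a point): The point on the spindle's axis at the top face of its steel flange (50 mm wide), 85 mm above the bench; z points up. Home: the drum's underside meets this face, its centre 40 mm above this point. A drum only set down stays standing about 15 to 20 mm too high; from there a push rising to about 12 to 20 N drives it home, and friction then holds it.
- spindle_tip (a point): Tip of the spindle, on its axis, 41 mm above the flange's top face. The spindle is a fixed upright steel taper with a nose 12 mm wide at the tip; four sprung round-ended steel leaves around it reach 34 mm above the flange, about 31 mm across at their tops, and give way inwards as the drum is pressed on.
- polisher: The bench polisher: fixed blue box, flat top 66 mm above the bench, on a foot plate 220 mm by 160 mm. Origin on the bench, right under the spindle, which stands nearer one end of the box: x points along the box, which reaches 150 mm that way and 60 mm the other way, and 75 mm to either side.
- cone_center (a point): A pointed felt cone of the same felt, 52 mm wide at the foot and 80 mm tall, loose, not wanted. This point is half-way up its axis. It stands near the drum, and which of them stands nearer the polisher varies.
- block: Bystander: loose square steel bench block, 100 mm by 100 mm by 22 mm; origin at the centre of its underside.
- cup: Bystander: white ceramic cup holding two tools, 80 mm wide at the rim, 85 mm tall, tools up to 120 mm high; origin at the centre of its underside.
- punch_stand: Bystander: wooden block 60 mm by 150 mm by 50 mm with six upright steel punches, 110 mm tall in all; origin at the centre of its underside.
Not all that is in view belongs to the job. Leave any red or yellow look-alike of the part that bears drum_center alone.

How it is judged:
On the way, in this order (a step that is already met when the one before it is completed fails the run):
1. the drum is lifted off the bench (height (world z) of drum_center above 0.07 m), for 0.2 s.
2. the drum is pressed home on the spindle: its centre at most 44 mm above the flange and within 5 mm of the axis (z of drum_center in the frame of spindle_seat between 0.036 and 0.044 m and horizontal distance between drum_center and spindle_seat below 0.005 m), for 0.2 s.
At the end, for the whole second after the job is handed in: The drum sits released on the spindle, upright within 4 degrees, its axis within 5 mm of the spindle's, its underside within 4 mm of the flange (all of step 2 and angle between drum_center's own z axis and vertical below 0.07 rad); the robot touches nothing.
It fails at once if the felt cone is moved more than 20 mm (distance of cone_center from where it was at the start of the episode above 0.02 m).
It fails at once if the bench block, the cup or the punch stand is moved more than 20 mm (distance of any of block, cup, punch_stand from where it was at the start of the episode above 0.02 m).
It also fails if it takes over 45 s, if anything falls off the work surface, if the arm or the gripper's body presses on something with over 40 N, if the wrist force passes 120 N, or if a joint passes its speed limit or range.

### The arm

A 6-joint arm with a two-finger parallel gripper is mounted at the origin on the work surface. World frame = base frame: x ahead of the robot, y to its left, z up, the work surface at z = 0. Lengths are in m, angles in rad, forces in N, time in s.
With the tool pointing down it reaches from about 0.35 to 0.725 m from the base axis. Payload 4.3 kg.
Tool frame: the origin (TCP) lies midway between the tips of the shut fingers; the grasp point (between the pads) lies 19 mm behind it; z points along the fingers, y is the line along which they close (so a half turn about z gives the same grasp; the last joint's range is limited). The gripper opens to 85 mm and grips with 20 to 120 N. Pads are 22 mm wide; open, the fingers measure 114 mm over their backs; the gripper's body (76 mm by 85 mm) begins 54 mm behind the grasp point. The pads swing forward as they close: fully open they stand 13 mm farther back than shut.
Start: joints at [0.995, 0.377, 0.081, 1.274, 0, 1.46], TCP at [0.258, 0.514, 0.231] pointing down, gripper open.
Joint ranges: [-2.72, 2.72], [-0.84, 1.66], [-1.02, 1.22], [-1.77, 2.12], [-1.37, 1.28], [-3.14, 3.14]. Speed limits (rad/s): [2.57, 2.57, 3.14, 3.14, 3.14, 3.14].

### API

Orientations are given as a unit quaternion [x, y, z, w].
In Python, from cell import bot gives the robot as it stands.
- The arm moves only by the tool arm_command, never from a script. Its arguments are lists of equal length, an entry for each row: "offset": the shift along the tool's x, y, z in cm, a list of three; "turn": the turn about the tool's z in rad; "grip": the closure, from -1 (fully open) to 1 (shut). A call has 1 to 20 rows; each row is the pose to reach, as a shift and turn from the pose commanded when the call began, along the tool's axes at that moment; what a row does not reach only later rows make up. A row lasts 1/10 s, in which the tool goes at most 50 mm and 8.59 degrees, less where a joint would pass 70% of its speed; a pose out of reach is approached as far as the arm can. A call with a gripper value outside its range is refused whole. The fingers move at their own pace and stop on an object; "force" is the grip in N (left out, the last holds). Time passes only in rows, so rows that repeat a pose let the fingers close. It gives the time, the measured TCP pose, the force, the opening and the grip force at its end, in the units of the state.
- bot.state(): the state, without advancing time (a new reading comes with each control period).
- bot.grab_frame(name): name is "scene" or "top" or "wrist"; returns (picture, depth): 384x512x3 uint8, blue, green, red; 384x512 float32, m along the optical axis (not along the pixel's ray), 0 where there is no reading.
- bot.get_calibration(name): a dict with "fx", "fy", "cx", "cy" (pixels), "origin" and "rotation" of the camera in the world; the wrist camera has in their place "mount" (4x4, takes a point from camera to tool coordinates, whose origin is the TCP and whose axes are the flange's). Camera axes: x right, y down, z forward; pixel columns grow to the right and rows downward; lengths in m; the calibration is good to about 2 mm. A picture is of the moment at which its call begins: read the wrist's pose just before it. get_calibration takes no time and is no camera call.
- bot.hand_in(): hands the job in; it is judged then, once.
Trained networks look in the newest picture that a camera, given by its name, has taken for a name from the list of things; names that differ only in an ending like _2 or _b are one class to them, and where a whole thing is asked for, a point or a joint stands for the part that bears it (a point fixed in the world has none). Each returns a list of dicts, best first, with "conf" (0 to 1); they miss things now and then, are a little off and sometimes report something else, mostly with a low value. They report only what shows in the picture. A call takes as long as a camera call. They do not tell look-alikes from the thing itself.
- bot.recognise(query, camera): "xy" ([column, row] in pixels, amid what is visible of it).
- bot.tip_of(query, camera): "xy" ([column, row] in pixels: a listed point, or the origin of a listed thing).
The state is a dict: "t": time; "qpos": joint angles; "qd": joint speeds; "joint_torque": joint torques, N m; "position": TCP position; "tool_rot": TCP orientation; "force": force on the tool from outside, world axes, zero at the start; "moment": the same for the moment, N m; "grip_width": finger opening in m; "gripper_force": force on a finger pad.
Only numpy, scipy, OpenCV 4.12 (cv2) and the standard library are available. Lean on these libraries where they do the work, as an engineer would, in place of code of your own. Each camera call takes 0.05 s, during which the arm holds its last target. There are 200 camera calls.

## Working session

There is one attempt and no reset: what is moved stays moved. The work goes in short steps, Python scripts to look and compute and a tool call to move; the robot and the scene stay as the last step left them, time stands still between calls to the robot, and variables do not carry over. Pictures are saved under pics/ and viewed, at most 10 in all, crops included, and the job is handed in when it is done.

Besides the shell and the picture viewer there is one more tool, called after "Emit:" by a JSON object that holds its "api" and its "payload". arm_command: Moves the arm, as the interface text tells. Its arguments: {"type":"object","properties":{"offset":{"type":"array"},"turn":{"type":"array"},"grip":{"type":"array"},"force":{"type":"number"}},"required":["offset","turn","grip"]}

```bash
mkdir -p pics
cat > h.py <<'E'
import numpy as np, cv2
from cell import bot
from scipy.spatial.transform import Rotation as R
def pose(name,st=None):
    c=bot.get_calibration(name)
    if 'mount' in c:
        T=np.eye(4);T[:3,:3]=R.from_quat(st['tool_rot']).as_matrix();T[:3,3]=st['position'];T=T@np.array(c['mount'])
    else:
        T=np.eye(4);T[:3,:3]=np.array(c['rotation']);T[:3,3]=c['origin']
    return c,T
def cloud(name,d,st=None):
    c,T=pose(name,st);v,u=np.mgrid[:d.shape[0],:d.shape[1]]
    P=np.stack([(u-c['cx'])/c['fx']*d,(v-c['cy'])/c['fy']*d,d],-1)
    return P@T[:3,:3].T+T[:3,3]
def ray_z(name,uv,z,st=None):
    c,T=pose(name,st);r=T[:3,:3]@np.array([(uv[0]-c['cx'])/c['fx'],(uv[1]-c['cy'])/c['fy'],1])
    return T[:3,3]+r*(z-T[2,3])/r[2]
E
python3 - <<'E'
from h import *
zs=dict(drum_center=.04,cone_center=.04,spindle_seat=.085,spindle_tip=.126,polisher=0,block=0,cup=0,punch_stand=0)
for n in('top','scene'):
    st=bot.state();im,d=bot.grab_frame(n);cv2.imwrite(f'pics/{n}0.png',im);np.save(n+'0.npy',d)
    for q,z in zs.items():
        for r in bot.tip_of(q,n)[:3]: print(n,q,round(r['conf'],2),np.round(r['xy']),ray_z(n,r['xy'],z).round(3))
s=bot.state();print(s['t'],s['position'],R.from_quat(s['tool_rot']).as_matrix().round(3))
E
```

```text
Traceback (most recent call last):
  File "h.py", line 16, in ray_z
    c,T=pose(name,st);r=T[:3,:3]@np.array([(uv[0]-c['cx'])/c['fx'],(uv[1]-c['cy'])/c['fy'],1])
        ~~~~^^^^^^^^^
  File "h.py", line 9, in pose
    T=np.eye(4);T[:3,:3]=np.array(c['rotation']);T[:3,3]=c['origin']
                ~^^^^^^^
ValueError: could not broadcast input array from shape (4,) into shape (3,3)
```

View pics/top0.png

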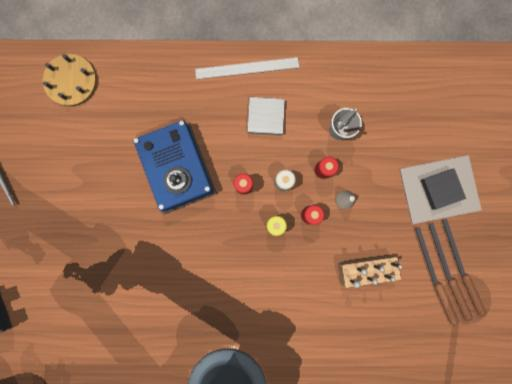

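The top view shows the white drum at (286,180), the cone at (345,199) and the spindle at (177,180). Red look-alikes are at (243,183), (328,167) and (314,214), and a yellow one at (277,226). The calibration gives the rotation as a quaternion, so I'll fix the helper.

```bash
sed -i "s/np.array(c\['rotation'\])/R.from_quat(c['rotation']).as_matrix()/" h.py
python3 - <<'E'
from h import *
zs=dict(drum_center=.04,cone_center=.04,spindle_seat=.085,spindle_tip=.126,polisher=0,block=0,cup=0,punch_stand=0)
for n in('top','scene'):
    im,d=bot.grab_frame(n);cv2.imwrite(f'pics/{n}0.png',im);np.save(n+'0.npy',d)
    for q,z in zs.items():
        for r in bot.tip_of(q,n)[:3]:
            if r['conf']>.2: print(n,q,round(r['conf'],2),np.round(r['xy']),ray_z(n,r['xy'],z).round(3))
    P=cloud(n,d)
    hsv=cv2.cvtColor(im,cv2.COLOR_BGR2HSV)
    if n=='top':
      for nm,(u,v) in dict(drum=(286,180),redL=(243,183),redR=(328,167),redB=(314,214),yel=(277,226)).items():
        w=P[v-20:v+20,u-20:u+20].reshape(-1,3);w=w[(w[:,2]>.07)&(w[:,2]<.09)]
        print(nm,len(w),w.mean(0).round(4),np.round((w.min(0)+w.max(0))/2,4),np.ptp(w,0).round(3))
s=bot.state();print(s['t'],s['position'],R.from_quat(s['tool_rot']).as_matrix().round(3))
print(bot.get_calibration('wrist'))
E
```

```text
top drum_center 0.88 [329. 170.] [ 0.597 -0.275  0.04 ]
top drum_center 0.8 [245. 182.] [ 0.565 -0.045  0.04 ]
top drum_center 0.79 [276. 227.] [ 0.441 -0.131  0.04 ]
top cone_center 0.61 [349. 200.] [ 0.516 -0.329  0.04 ]
top spindle_seat 0.69 [176. 182.] [0.56  0.134 0.085]
top spindle_tip 0.58 [172. 177.] [0.568 0.134 0.126]
top spindle_tip 0.32 [350. 199.] [ 0.515 -0.31   0.126]
top polisher 0.89 [184. 183.] [0.565 0.129 0.   ]
top block 0.96 [266. 114.] [ 0.764 -0.103  0.   ]
top cup 0.62 [337. 133.] [ 0.709 -0.308  0.   ]
top punch_stand 0.84 [362. 269.] [ 0.326 -0.374  0.   ]
drum 302 [ 0.5674 -0.1521  0.0803] [ 0.5679 -0.1531  0.0784] [0.051 0.05  0.014]
redL 303 [ 0.5573 -0.0414  0.0803] [ 0.5572 -0.0413  0.0778] [0.05  0.047 0.014]
redR 308 [ 0.6023 -0.2658  0.0799] [ 0.603  -0.2665  0.0778] [0.051 0.05  0.014]
redB 310 [ 0.4751 -0.2271  0.0803] [ 0.4749 -0.2279  0.0786] [0.047 0.052 0.015]
yel 309 [ 0.4465 -0.129   0.0803] [ 0.4473 -0.1294  0.0778] [0.049 0.05  0.015]
scene drum_center 0.97 [265. 168.] [ 0.436 -0.136  0.04 ]
scene drum_center 0.9 [195. 182.] [ 0.609 -0.254
[... 420 characters left out ...]
5.] [ 0.724 -0.303  0.   ]
scene cup 0.75 [157. 204.] [ 0.72  -0.301  0.   ]
scene punch_stand 0.82 [232. 120.] [ 0.318 -0.392  0.   ]
1.0 [0.25825706 0.51378014 0.23134793] [[-0.893  0.449  0.   ]
 [ 0.449  0.893  0.   ]
 [ 0.     0.    -1.   ]]
{'fx': 341.6083170918167, 'fy': 341.6083170918167, 'cx': 257.79974934519464, 'cy': 190.78202401510276, 'mount': array([[-3.38934269e-04, -9.64728406e-01, -2.63247009e-01,
         6.68518174e-02],
       [ 9.99999773e-01, -4.80331821e-04,  4.72771031e-04,
         1.22538972e-03],
       [-5.82541558e-04, -2.63246789e-01,  9.64728350e-01,
        -1.43639667e-01],
       [ 0.00000000e+00,  0.00000000e+00,  0.00000000e+00,
         1.00000000e+00]])}
```

View pics/scene0.png

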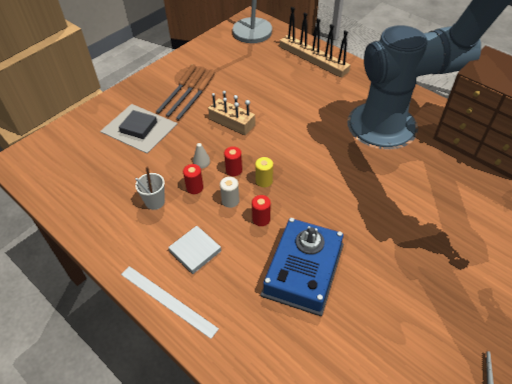

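The scene view shows the white drum at (229,191) among the red drums and the spindle at (311,237). First I'll move over the spindle for a wrist look.

Emit:
{"api": "arm_command", "payload": {"offset": [[-5,-2.3,0],[-9,-4.1,0],[-13,-6,0],[-17,-7.8,0],[-21,-9.6,0],[-25,-11.5,0],[-29,-13.3,0],[-33,-15.1,0],[-37,-17,0],[-41,-18.8,0],[-44.3,-20.3,0],[-44.3,-20.3,0],[-44.3,-20.3,0],[-44.3,-20.3,0],[-44.3,-20.3,0],[-44.3,-20.3,0]], "turn": [0,0,0,0,0,0,0,0,0,0,0,0,0,0,0,0], "grip": [-1,-1,-1,-1,-1,-1,-1,-1,-1,-1,-1,-1,-1,-1,-1,-1], "force": 60}}

```text
t: 2.6
position: [0.5623, 0.1345, 0.2315]
tool_rot: [0.23, 0.973, 0.0, 0.0]
force: [-0.1, 0.4, -0.7]
grip_width: 0.0854
gripper_force: 0.0
```

```bash
cat > look.py <<'E'
from h import *
import sys
st=bot.state();im,d=bot.grab_frame('wrist');cv2.imwrite(sys.argv[1],im);np.save('w.npy',d)
print(st['t'],st['position'],st['force'])
for q,z in dict(spindle_tip=.126,spindle_seat=.085,drum_center=.04).items():
    for r in bot.tip_of(q,'wrist')[:3]: print(q,round(r['conf'],2),np.round(r['xy']),ray_z('wrist',r['xy'],z,st).round(4))
P=cloud('wrist',d,st).reshape(-1,3);c=np.array(eval(sys.argv[2]))
for lo,hi in eval(sys.argv[3]):
    w=P[(np.linalg.norm(P[:,:2]-c,axis=1)<.045)&(P[:,2]>lo)&(P[:,2]<hi)]
    if len(w)<5: continue
    (a,r)=cv2.minEnclosingCircle(((w[:,:2]-c)*1000).astype(np.float32));print(lo,hi,len(w),w.mean(0).round(4),(c+np.array(a)/1000).round(4),'r mm',round(r,1))
E
python3 look.py pics/w1.png "(.563,.133)" "[(.121,.13),(.112,.121),(.08,.09)]"
```

```text
2.6 [0.56225767 0.13447086 0.23151252] [-0.14743368  0.44357714 -0.65816273]
spindle_tip 0.74 [256. 195.] [0.5664 0.1324 0.126 ]
spindle_seat 0.95 [258. 179.] [0.5643 0.1348 0.085 ]
drum_center 0.8 [ 25. 290.] [ 0.5713 -0.1563  0.04  ]
drum_center 0.75 [108. 239.] [ 0.561  -0.0403  0.04  ]
0.121 0.13 439 [0.5649 0.1335 0.1252] [0.5656 0.1332] r mm 12.9
0.112 0.121 520 [0.5632 0.1343 0.1182] [0.5652 0.1335] r mm 16.3
0.08 0.09 1217 [0.5607 0.1357 0.086 ] [0.5658 0.133 ] r mm 25.0
```

View pics/w1.png

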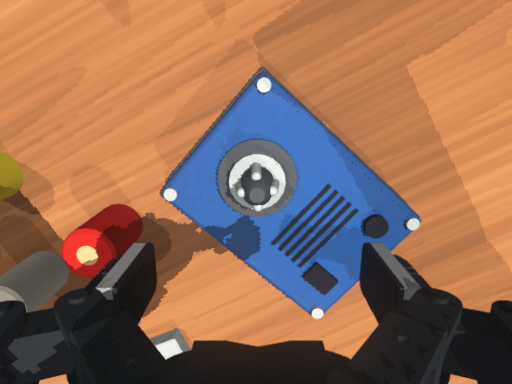

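The wrist view shows the flange ring centred near (257,178), which puts the spindle at (0.5655, 0.133). The white drum is at lower left. Next I'll move above the drum.

Emit:
{"api": "arm_command", "payload": {"offset": [[-2,-3.8,0],[-4,-7.6,0],[-6,-11.4,0],[-8,-15.2,0],[-10,-19,0],[-12,-22.9,0],[-13.3,-25.4,0],[-13.3,-25.4,0],[-13.3,-25.4,0],[-13.3,-25.4,0],[-13.3,-25.4,0]], "turn": [0,0,0,0,0,0,0,0,0,0,0], "grip": [-1,-1,-1,-1,-1,-1,-1,-1,-1,-1,-1]}}

```text
t: 3.9
position: [0.5677, -0.1519, 0.2314]
tool_rot: [0.23, 0.973, 0.0, -0.0]
force: [-0.4, 0.1, -0.3]
grip_width: 0.0852
gripper_force: 0.0
```

```bash
python3 look.py pics/w2.png "(.567,-.152)" "[(.072,.09),(.01,.07)]"
```

```text
3.9 [ 0.56767483 -0.1518714   0.23139916] [-0.43945673  0.0828091  -0.31004684]
spindle_tip 0.57 [510.  39.] [0.5507 0.0483 0.126 ]
drum_center 0.59 [140. 115.] [ 0.4722 -0.229   0.04  ]
drum_center 0.56 [176. 246.] [ 0.6061 -0.2671  0.04  ]
0.072 0.09 2586 [ 0.5676 -0.1526  0.0808] [ 0.5688 -0.1532] r mm 26.0
0.01 0.07 318 [ 0.5492 -0.1425  0.0428] [ 0.5596 -0.1489] r mm 23.7
```

View pics/w2.png

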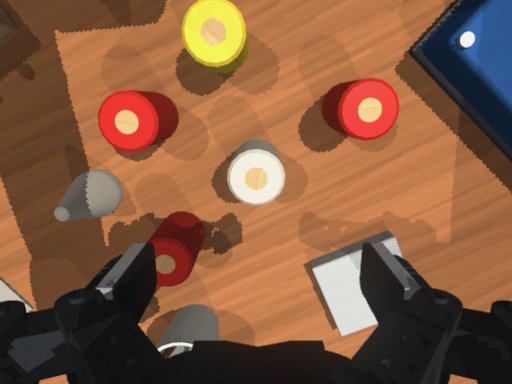

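The white drum is centred at (256,178), giving (0.5687, -0.153), with clear finger gaps on both sides. I'll descend and grip.

Emit:
{"api": "arm_command", "payload": {"offset": [[-0.1,-0.1,4],[-0.1,-0.1,8],[-0.1,-0.1,12],[-0.1,-0.1,15],[-0.1,-0.1,18],[-0.1,-0.1,20],[-0.1,-0.1,20.5],[-0.1,-0.1,20.5],[-0.1,-0.1,20.5],[-0.1,-0.1,20.5],[-0.1,-0.1,20.5],[-0.1,-0.1,20.5],[-0.1,-0.1,20.5],[-0.1,-0.1,20.5],[-0.1,-0.1,20.5],[-0.1,-0.1,20.5],[-0.1,-0.1,20.5],[-0.1,-0.1,20.5]], "turn": [0,0,0,0,0,0,0,0,0,0,0,0,0,0,0,0,0,0], "grip": [-1,-1,-1,-1,-1,-1,-1,-1,-1,1,1,1,1,1,1,1,1,1], "force": 70}}

```text
t: 5.9
position: [0.5693, -0.155, 0.0277]
tool_rot: [0.231, 0.973, -0.0, 0.001]
force: [-0.7, -0.4, 6.3]
grip_width: 0.0504
gripper_force: 72.8
```

Emit:
{"api": "arm_command", "payload": {"offset": [[0,0,-2],[0,0,-5],[0,0,-9],[0,0,-13],[0,0,-17],[0,0,-19],[0,0,-19],[0,0,-19],[0,0,-19]], "turn": [0,0,0,0,0,0,0,0,0], "grip": [1,1,1,1,1,1,1,1,1]}}

```text
t: 6.8
position: [0.5668, -0.1541, 0.214]
tool_rot: [0.231, 0.973, 0.0, -0.002]
force: [-0.6, 0.5, -0.9]
grip_width: 0.0508
gripper_force: 72.9
```

```bash
python3 look.py pics/w3.png "(.569,-.153)" "[(.20,.30)]"
python3 - <<'E'
from h import *
st=bot.state()
T=np.eye(4);T[:3,:3]=R.from_quat(st['tool_rot']).as_matrix();T[:3,3]=st['position']
P=cloud('wrist',np.load('w.npy'),st);Q=(P-T[:3,3])@T[:3,:3]
m=(abs(Q[...,0])<.045)&(abs(Q[...,1])<.03)&(Q[...,2]>-.085)&(Q[...,2]<-.045)
w=Q[m];h,e=np.histogram(w[:,2],20);print(len(w),h,e.round(4))
im=cv2.imread('pics/w3.png');hsv=cv2.cvtColor(im,cv2.COLOR_BGR2HSV);print(cv2.minEnclosingCircle((w[:,:2]*1000).astype(np.float32)))
E
```

```text
6.8 [ 0.56681455 -0.15409763  0.21397436] [-0.61683856  0.47538532 -0.92009573]
drum_center 0.81 [172. 254.] [ 0.6047 -0.2686  0.04  ]
0.2 0.3 37636 [ 0.5563 -0.147   0.2684] [ 0.569 -0.153] r mm 45.0
24341 [1744 1664 1498 1026 1359  849  500  334  152   20    0   18  140  180
  292 8923 3957  898  400  387] [-0.085 -0.083 -0.081 -0.079 -0.077 -0.075 -0.073 -0.071 -0.069 -0.067
 -0.065 -0.063 -0.061 -0.059 -0.057 -0.055 -0.053 -0.051 -0.049 -0.047
 -0.045]
((12.538804054260254, 0.030559837818145752), 30.415979385375977)
```

View pics/w3.png

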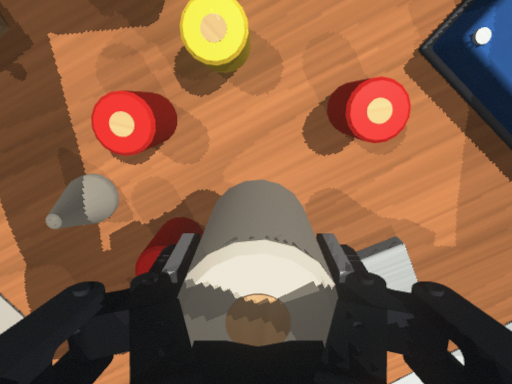

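The drum is held, with its top disc around (258,300) in the wrist view. I'll fit its axis in the tool frame from the side surface and top rim.

```bash
cat > axis.py <<'E'
from h import *
from scipy.optimize import least_squares
st=bot.state();_,d=bot.grab_frame('wrist');Tm=R.from_quat(st['tool_rot']).as_matrix()
Q=((cloud('wrist',d,st)-st['position'])@Tm)
m=(abs(Q[...,0]-.02)<.012)&(abs(Q[...,1])<.022)&(Q[...,2]>-.049)&(Q[...,2]<.03);s=Q[m]
def f(p): return np.hypot(s[:,0]-p[0]-p[2]*s[:,2],s[:,1]-p[1]-p[3]*s[:,2])-.026
r=least_squares(f,[0,0,0,0],loss='soft_l1',f_scale=.0005);print('side',len(s),r.x.round(4),'rms',np.sqrt(np.mean(r.fun**2)).round(5))
t=Q[(abs(Q[...,2]+.0535)<.002)&(abs(Q[...,1])<.024)&(abs(Q[...,0])<.03)]
A=np.c_[t[:,:2],np.ones(len(t))];print('top plane',np.linalg.lstsq(A,t[:,2],rcond=None)[0].round(4),'maxx',np.percentile(t[:,0],99.5).round(4))
ax=Tm@np.array([-r.x[2],-r.x[3],-1]);print('axis world',ax.round(4));b=np.array([r.x[0]+r.x[2]*.026,r.x[1]+r.x[3]*.026,.026])
print('bottom centre world',(Tm@b+st['position']).round(4),st['position'].round(4),Tm.round(4).tolist(),st['qpos'])
E
python3 axis.py
```

```text
side 5792 [ 0.0005  0.0012  0.0019 -0.0005] rms 0.00021
top plane [ 0.0284 -0.0009 -0.0537] maxx 0.0252
axis world [ 0.0046 -0.0016  1.    ]
bottom centre world [ 0.5672 -0.1529  0.1887] [ 0.5672 -0.1543  0.2147] [[-0.8934, 0.4492, -0.0026], [0.4492, 0.8935, 0.0011], [0.0029, -0.0002, -1.0]] [-3.73479050e-01  4.10919395e-01  8.83304757e-02  1.25108424e+00
  8.83772475e-05  9.23458387e-02]
```

Emit:
{"api": "arm_command", "payload": {"offset": [[1.5,3,0],[3.5,6.9,0],[5.5,10.8,0],[7.5,14.7,0],[9.5,18.6,0],[11.5,22.5,0],[12.5,24.5,0],[13,25.5,0],[13,25.5,0],[13,25.5,0],[13,25.5,0],[13,25.5,0],[13,25.5,0],[13,25.5,0],[13,25.5,0]], "turn": [0,0,0,0,0,0,0,0,0,0,0,0,0,0,0], "grip": [1,1,1,1,1,1,1,1,1,1,1,1,1,1,1]}}

```text
t: 8.55
position: [0.5665, 0.1313, 0.2164]
tool_rot: [0.231, 0.973, 0.0, 0.0]
force: [0.2, -0.2, -1.4]
grip_width: 0.0509
gripper_force: 73.1
```

```bash
python3 axis.py
```

```text
side 5784 [ 0.0005  0.0012  0.0019 -0.0002] rms 0.00021
top plane [ 0.029  -0.0018 -0.0537] maxx 0.0252
axis world [ 1.8e-03 -8.0e-04  1.0e+00]
bottom centre world [0.5665 0.1327 0.1904] [0.5665 0.1313 0.2164] [[-0.8932, 0.4496, 0.0001], [0.4496, 0.8932, 0.0001], [-0.0, 0.0001, -1.0]] [1.18721436e-01 3.94619973e-01 6.80646013e-02 1.24414809e+00
 6.52997253e-05 5.84996234e-01]
```

Emit:
{"api": "arm_command", "payload": {"offset": [[0.1,0,1.5],[0.1,0,3],[0.1,0,4.5],[0.1,0,5.5],[0.1,0,6],[0.1,0,6.4],[0.1,0,6.8],[0.1,0,7.2],[0.1,0,7.6],[0.1,0,8],[0.1,0,8],[0.1,0,8]], "turn": [0,0,0,0,0,0,0,0,0,0,0,0], "grip": [1,1,1,1,1,1,1,1,1,1,1,1], "force": 90}}

```text
t: 9.8
position: [0.5657, 0.132, 0.1363]
tool_rot: [0.231, 0.973, -0.0, 0.0]
force: [-0.4, -0.3, -1.0]
grip_width: 0.0508
gripper_force: 93.4
```

Emit:
{"api": "arm_command", "payload": {"offset": [[0,0,0.4],[0,0,0.8],[0,0,1.1],[0,0,1.4],[0,0,1.7],[0,0,1.7],[0,0,1.7]], "turn": [0,0,0,0,0,0,0], "grip": [1,1,1,1,1,1,1]}}

```text
t: 10.5
position: [0.5665, 0.1319, 0.1205]
tool_rot: [0.231, 0.973, 0.0, 0.001]
force: [-1.4, -1.4, 6.8]
grip_width: 0.0507
gripper_force: 94.3
```

Emit:
{"api": "arm_command", "payload": {"offset": [[0,0,0.2],[0,0,0.4],[0,0,0.6],[0,0,0.8],[0,0,0.9],[0,0,1.0],[0,0,1.1],[0,0,1.1],[0,0,1.1]], "turn": [0,0,0,0,0,0,0,0,0], "grip": [1,1,1,1,1,1,1,1,1]}}

```text
t: 11.4
position: [0.567, 0.1319, 0.1128]
tool_rot: [0.231, 0.973, 0.0, 0.003]
force: [-7.1, -3.0, 24.4]
grip_width: 0.0507
gripper_force: 96.2
```

```bash
python3 axis.py
```

```text
side 5872 [ 0.0006  0.0011  0.0043 -0.0012] rms 0.00021
top plane [ 0.0272  0.     -0.0537] maxx 0.0252
axis world [-9.e-04 -5.e-04  1.e+00]
bottom centre world [0.567  0.1332 0.0868] [0.567  0.1319 0.1128] [[-0.8934, 0.4492, 0.0052], [0.4492, 0.8934, -0.0004], [-0.0049, 0.002, -1.0]] [ 0.12016532  0.44608097 -0.12818205  0.99138549 -0.00102169  0.58607526]
```

Emit:
{"api": "arm_command", "payload": {"offset": [[0.1,0,0.1],[0.1,0,0.2],[0.1,0,0.3],[0.1,0,0.4],[0.1,0,0.4],[0.1,0,0.4]], "turn": [0,0,0,0,0,0], "grip": [1,1,1,1,1,1]}}

```text
t: 12.05
position: [0.5671, 0.1319, 0.1127]
tool_rot: [0.231, 0.973, 0.0, 0.005]
force: [-12.9, -5.6, 46.9]
grip_width: 0.0504
gripper_force: 98.2
```

```bash
python3 axis.py
```

```text
side 5961 [ 0.0007  0.0011  0.0087 -0.0018] rms 0.00021
top plane [ 0.0265  0.0013 -0.0538] maxx 0.0252
axis world [-6.e-04 -8.e-04  1.e+00]
bottom centre world [0.5669 0.1332 0.0866] [0.5671 0.1319 0.1127] [[-0.8933, 0.4493, 0.0092], [0.4493, 0.8934, -0.0015], [-0.0089, 0.0028, -1.0]] [ 0.12101203  0.44328182 -0.13297157  0.98562317 -0.00260577  0.58702338]
```

The force doubled with no further travel, so the drum is home. I'll relax the push, release and withdraw upward.

Emit:
{"api": "arm_command", "payload": {"offset": [[0,0,-0.4],[0,0,-0.7],[0,0,-0.7],[0,0,-0.7],[0,0,-0.7],[0,0,-0.7],[0,0,-0.7],[0,0,-0.7],[0,0,-0.7],[0,0,-2],[0,0,-5],[0,0,-9],[0,0,-13],[0,0,-14],[0,0,-14],[0,0,-14],[0,0,-14]], "turn": [0,0,0,0,0,0,0,0,0,0,0,0,0,0,0,0,0], "grip": [1,1,1,-1,-1,-1,-1,-1,-1,-1,-1,-1,-1,-1,-1,-1,-1]}}

```text
t: 13.8
position: [0.5635, 0.1324, 0.2421]
tool_rot: [0.231, 0.973, -0.001, -0.002]
force: [-0.5, -0.8, 0.4]
grip_width: 0.0853
gripper_force: 0.0
```

```bash
python3 look.py pics/w4.png "(.5655,.1332)" "[(.15,.18),(.155,.164),(.164,.168)]"; python3 -c "
from h import *
im,d=bot.grab_frame('scene');cv2.imwrite('pics/s4.png',im[120:320,150:400])
st=bot.state();P=cloud('wrist',np.load('w.npy'),st).reshape(-1,3);w=P[(np.hypot(P[:,0]-.566,P[:,1]-.133)<.022)&(P[:,2]>.14)&(P[:,2]<.19)]
print(len(w),np.percentile(w[:,2],[5,50,95]).round(4),np.linalg.lstsq(np.c_[w[:,:2],np.ones(len(w))],w[:,2],rcond=None)[0].round(4))"
```

```text
13.8 [0.56349274 0.13239561 0.24211853] [-0.51132684 -0.79295774  0.35371587]
spindle_tip 0.57 [160. 363.] [ 0.6726 -0.0211  0.126 ]
drum_center 0.93 [110. 234.] [ 0.5593 -0.0437  0.04  ]
0.15 0.18 4487 [0.5639 0.1345 0.1658] [0.5659 0.1334] r mm 26.1
0.155 0.164 367 [0.5559 0.139  0.1619] [0.566  0.1334] r mm 26.1
0.164 0.168 3968 [0.5649 0.1339 0.1663] [0.5657 0.1337] r mm 25.8
3217 [0.1666 0.1678 0.169 ] [ 0.0067 -0.0025  0.1643]
```

View pics/s4.png

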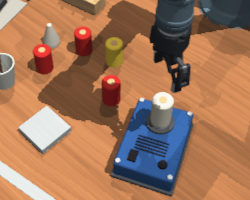

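The crop shows the drum upright on the spindle at (162,110), with the cone and bystanders in place and the gripper clear. The drum's top measures 0.166 m against 0.165 m at home, and it is about 0.5 mm off axis, so I'll hand it in.

```bash
python3 -c "
from cell import bot
print(bot.hand_in())"
```

```text
the job is handed in; nothing more can be done
None
```

The felt drum is pressed home on the spindle and released, its top about 1 mm above nominal and its axis within about 1 mm by camera; the job is handed in at about 14 s, with no verdict returned.

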